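Bring the open jar to the front and hold the carousel

ROBOT

A 6-joint arm with a two-finger parallel gripper is mounted at the origin on the work surface. World frame = base frame: x ahead of the robot, y to its left, z up, the work surface at z = 0. Lengths are in m, angles in rad, forces in N, time in s.
With the tool pointing down it reaches from about 0.25 to 0.725 m from the base axis. Payload 4 kg.
Tool frame: the origin (TCP) lies between the finger pads, 19 mm behind the fingertips; this is the grasp point; z points along the fingers, y is the line along which they close (so a half turn about z gives the same grasp; the last joint's range is limited). The gripper opens to 85 mm and grips with 20 to 120 N. Pads are 22 mm wide; open, the fingers measure 114 mm over their backs; the gripper's body (76 mm by 85 mm) begins 54 mm behind the grasp point. The pads swing forward as they close: fully open they stand 13 mm farther back than shut.
Start: joints at [1.217, 0.241, 0.005, 1.335, 0, 1.571], TCP at [0.173, 0.469, 0.25] pointing down, gripper open.
Joint ranges: [-2.72, 2.72], [-1.05, 1.87], [-1.09, 1.28], [-1.99, 2.15], [-1.42, 1.44], [-3.14, 3.14]. Speed limits (rad/s): [2.79, 2.79, 3.14, 3.14, 3.14, 3.14].

INTERFACE

Orientations are given as a unit quaternion [x, y, z, w].
In Python, from workcell import bot gives the robot as it stands.
- The arm moves only by the shell command python3 -m inch 'ROWS'. ROWS is JSON, one flat list of numbers, 7 for each row, row after row: the shift along the world's x, y, z in mm, then the turn, a rotation vector about the world's x, y, z in rad, then the opening in per cent of the stroke, from 0 (shut) to 100 (fully open). A call has 1 to 8 rows; each row is the pose to reach, as a shift and turn from the pose commanded when the call began; what a row does not reach only later rows make up. A row lasts 1/12 s, in which the tool goes at most 41.7 mm and 7.16 degrees, less where a joint would pass 70% of its speed; a pose out of reach is approached as far as the arm can. A call with a gripper value outside its range is refused whole. The fingers move at their own pace and stop on an object; the grip force is fixed at half the most. Time passes only in rows, so rows that repeat a pose let the fingers close. It gives the time, the measured TCP pose, the force, the opening and the grip force at its end, in the units of the state.
- bot.get_obs(): the state, without advancing time (a new reading comes with each control period).
- bot.camera(name): name is "scene" or "top"; returns the picture (400x640x3 uint8, blue, green, red); there is no depth.
- bot.camera_info(name): a dict with "intrinsics" (3x3 intrinsics, pixels), "distortion" ([k1, k2, p1, p2, k3] as OpenCV has them; the pictures are not rectified), "camera_from_world" (4x4, takes a point from world to camera coordinates). Camera axes: x right, y down, z forward; pixel columns grow to the right and rows downward; lengths in m; the calibration is good to about 2 mm. A picture is of the moment at which its call begins. camera_info takes no time and is no camera call.
- bot.job_done(): hands the job in; it is judged then, once.
Trained networks look in the newest picture that a camera, given by its name, has taken for a name from the list of things; names that differ only in an ending like _2 or _b are one class to them, and where a whole thing is asked for, a point or a joint stands for the part that bears it (a point fixed in the world has none). Each returns a list of dicts, best first, with "confidence" (0 to 1); they miss things now and then, are a little off and sometimes report something else, mostly with a low value. They report only what shows in the picture. A call takes as long as a camera call. They do not tell look-alikes from the thing itself.
- bot.silhouettes(camera, target): "mask" (400x640 bool, what is visible of it) and "uv" ([column, row] in pixels, amid what is visible of it).
- bot.spot_point(camera, target): "uv" ([column, row] in pixels: a listed point, or the origin of a listed thing).
The state is a dict: "clock": time; "joint_pos": joint angles; "joint_vel": joint speeds; "tau": joint torques, N m; "eef_pos": TCP position; "tool_rot": TCP orientation; "ft_force": force on the tool from outside, world axes, zero at the start; "ft_torque": the same for the moment, N m; "grip_width": finger opening in m; "grasp_force": force on a finger pad.
Only numpy, scipy, OpenCV 4.12 (cv2) and the standard library are available. Lean on these libraries where they do the work, as an engineer would, in place of code of your own. Each camera call takes 0.05 s, during which the arm holds its last target. There are 200 camera calls.

TASK

I want to put the lid that lies on the round coaster back on its own jar, the one of the carousel's three open white jars that has the lid's diameter. Grip the carousel by the knob on its centre post and turn it, slowly and smoothly, until that jar stands squarely at the front, in line with the peg on the base's tongue; let go and regrip on the way if you need to. Then finish holding: keep the knob gripped between the fingers and the carousel still, do not let go at the end, and leave the lids and everything else on the ledge where they are.

Things in the scene. Friction and masses are not known exactly. Their poses are not given: they have to be found in the camera images.
- knob_mid (a point): the carousel's birch knob: a round upright knob, 36 dia x 38 high (rims rounded 3 mm), on a 16 dia steel post in the middle of the turning tray. This point is on the turning axis at mid grip height, z = 179 mm (knob top at z = 196, its full diameter spans z = 165 to 193; post below it). Nothing else on the carousel rises above z = 122. It may be gripped at any yaw.
- carousel: the turning part (tray, jars, post and knob, one rigid piece) on its fixed base; origin on the vertical turning axis at the ledge surface, its x axis points to the small jar. It may be turned either way, no stop within a full turn from the start. It turns easily (light friction about 0.03 N m, slight damping), no spring, and stays where it is left.
- base: fixed round birch base of the carousel under the tray, 210 dia x 14 high, origin on the turning axis at the ledge surface; its +x axis points to the carousel's front, along a 24 mm wide tongue. The tray above is a birch disc of 270 dia, top at z = 32.
- tongue_peg (a point): top of the round upright peg (24 dia, top at z = 30) at the end of the base's tongue, 178 mm from the axis: it marks the front and juts out beyond the tray
- front_spot (a point): point 85 mm from the turning axis towards the tongue peg, at tray-top height: a jar is exactly at the front when its axis passes through this point
- jar_small (a point): the small of three open white ceramic jars fixed in the tray, all with axes 85 mm from the turning axis; 46 dia x 70 high, placed at 0; this point is the centre of its mouth
- lid_small: loose white ceramic lid of the small jar, 46 dia (as the jar) x 26 high with a small finger knob; origin at the centre of its underside. Lies on one of the three coasters.
- jar_medium (a point): the medium of three open white ceramic jars fixed in the tray, all with axes 85 mm from the turning axis; 64 dia x 80 high, placed 120 deg counter-clockwise (from above) of the small one; this point is the centre of its mouth
- lid_medium: loose white ceramic lid of the medium jar, 64 dia (as the jar) x 26 high with a small finger knob; origin at the centre of its underside. Lies on one of the three coasters.
- jar_large (a point): the large of three open white ceramic jars fixed in the tray, all with axes 85 mm from the turning axis; 82 dia x 90 high, placed 240 deg counter-clockwise of the small one; this point is the centre of its mouth
- lid_large: loose white ceramic lid of the large jar, 82 dia (as the jar) x 26 high with a small finger knob; origin at the centre of its underside. Lies on one of the three coasters.
- coaster_round: the round birch coaster, 96 dia x 8 thick, fixed to the ledge; origin at the centre of its underside. The lid lying on it tells which jar is wanted.
- coaster_square_a: a square birch coaster, 92 x 92 x 8 thick, fixed; another lid lies on it; not the one meant
- coaster_square_b: a square birch coaster, 92 x 92 x 8 thick, fixed; another lid lies on it; not the one meant
- glass_jar: smoked glass jar with hinged stainless lid (shut), 90 dia x 127 high; loose bystander, to be left alone; origin at the centre of its underside
- planter: terracotta mini planter, 80 dia, 90 high with plant; loose bystander, to be left alone; origin at the centre of its underside
- dish_stack: three-tier set of white ceramic dishes on a stem, 140 dia x 134 high; loose bystander, to be left alone; origin at the centre of its underside
- candle_cup: smoked glass candle cup, 60 dia x 40 high; loose bystander, to be left alone; origin at the centre of its underside
- pebble: grey stone pebble, 60 dia x 23 high; loose bystander, to be left alone; origin at the centre of its underside
Not all that is in view belongs to the job. Leave any black or red look-alike of the coaster_round alone.

How it is judged:
By the outcome, as a careful person would: the job done as asked, in the order asked, and still so for the second after the job is handed in, while the arm keeps its last pose, push and grip.
It also fails if it takes over 51 s, if anything falls off the work surface, if the arm or the gripper's body presses on something with over 40 N, if the wrist force passes 120 N, or if a joint passes its speed limit or range.

## Working session

There is one attempt and no reset: what is moved stays moved. The work goes in short steps, Python scripts to look and compute and a shell command to move; the robot and the scene stay as the last step left them, time stands still between calls to the robot, and variables do not carry over. Pictures are saved under pics/ and viewed, at most 10 in all, crops included, and the job is handed in when it is done.

```bash
mkdir -p pics
cat > h.py <<'E'
import numpy as np, cv2
from workcell import bot
def ray(cam,uv,z):
    i=bot.camera_info(cam);K=np.array(i["intrinsics"]);D=np.array(i["distortion"]);T=np.array(i["camera_from_world"])
    n=cv2.undistortPoints(np.array([[uv]],float),K,D)[0,0]
    R=T[:3,:3];c=-R.T@T[:3,3];d=R.T@np.array([n[0],n[1],1]);return (c+d*(z-c[2])/d[2])
def proj(cam,p):
    i=bot.camera_info(cam);T=np.array(i["camera_from_world"])
    return cv2.projectPoints(np.array([p],float),cv2.Rodrigues(T[:3,:3])[0],T[:3,3],np.array(i["intrinsics"]),np.array(i["distortion"]))[0][0,0]
E
python3 - <<'E'
from h import *
for c in("scene","top"): cv2.imwrite(f"pics/{c}0.png",bot.camera(c))
Z=dict(knob_mid=.179,tongue_peg=.03,front_spot=.032,jar_small=.102,jar_medium=.112,jar_large=.122,lid_small=.008,lid_medium=.008,lid_large=.008,coaster_round=0,base=0)
for n,z in Z.items():
  for c in("top","scene"):
    for r in bot.spot_point(c,n)[:3]: print(n,c,round(r["confidence"],2),np.round(r["uv"]),np.round(ray(c,r["uv"],z)*1000))
E
```

```text
knob_mid top 0.58 [292. 190.] [496.  87. 179.]
knob_mid scene 0.62 [338. 172.] [497.  79. 179.]
knob_mid scene 0.16 [340. 217.] [ 602. -133.  179.]
tongue_peg top 0.88 [321. 149.] [658.  -1.  30.]
tongue_peg scene 0.56 [375. 240.] [675. -15.  30.]
tongue_peg scene 0.19 [341. 170.] [406. 318.  30.]
front_spot top 0.97 [308. 171.] [582.  43.  32.]
front_spot scene 0.94 [358. 221.] [592.  44.  32.]
front_spot scene 0.27 [213. 305.] [ 389. -454.   32.]
jar_small top 0.89 [280. 170.] [571. 131. 102.]
jar_small scene 0.81 [367. 195.] [597. 103. 102.]
jar_medium top 0.68 [276. 211.] [439. 139. 112.]
jar_medium top 0.56 [440. 160.] [ 603. -382.  112.]
jar_medium scene 0.75 [328. 175.] [432. 144. 112.]
jar_large top 0.55 [322. 192.] [499.  -5. 122.]
jar_large scene 0.6 [331. 199.] [510.   2. 122.]
lid_small top 0.67 [438. 158.] [ 632. -400.    8.]
lid_small scene 0.58 [299. 332.] [ 624. -409.    8.]
lid_medium top 0.48 [442. 205.] [ 469. -406.    8.]
lid_medium scene 0.59 [251. 311.] [ 478. -411.    8.]
lid_large top 0.79 [453. 239.] [ 355. -443.    8.]
lid_large scene 0.95 [209. 303.] [ 361. -441.    8.]
lid_large scene 0.32 [341. 213.] [510.  87.   8.]
coaster_round top 0.69 [424. 275.] [ 235. -343.    0.]
coaster_round top 0.65 [404. 201.] [ 482. -281.    0.]
coaster_round top 0.59 [475. 174.] [ 576. -528.    0.]
coaster_round scene 0.74 [280. 281.] [ 487. -278.    0.]
coaster_round scene 0.69 [195. 261.] [ 211. -328.   -0.]
coaster_round scene 0.69 [254. 368.] [ 573. -537.    0.]
base top 0.71 [295. 192.] [515.  89.   0.]
base scene 0.95 [342. 215.] [514.  88.   0.]
base scene 0.72 [251. 314.] [ 480. -414.    0.]
```

View pics/scene0.png

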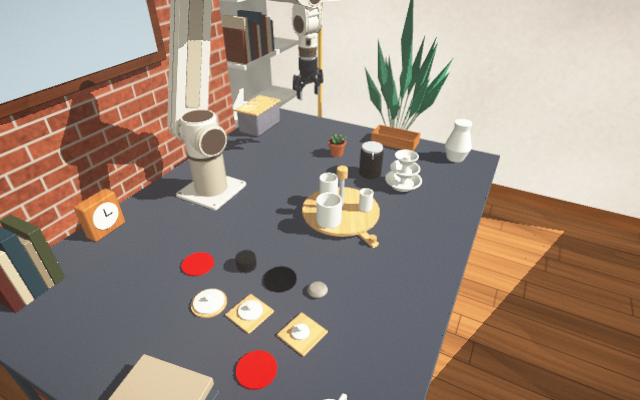

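View pics/top0.png

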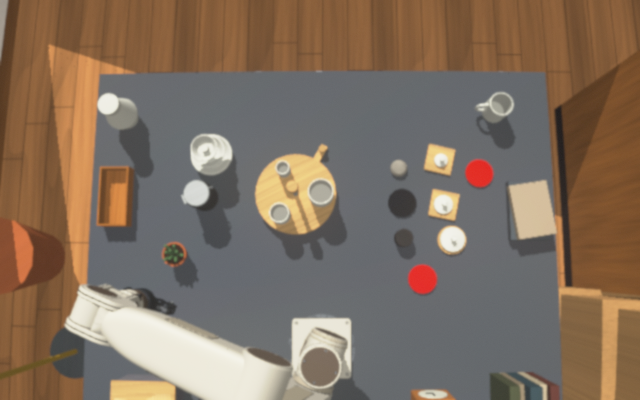

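The top view shows the round birch coaster at about (452,240). Its lid nearly fills it, so it is the large lid and the large jar at (320,190) is wanted. The peg is at about (322,150) and the knob at (292,188). The jar has to go roughly 60° counter-clockwise; next I'll refine this with a fit.

```bash
cat > fit.py <<'E'
from h import *
from scipy.optimize import least_squares
def meas(cams=("top","scene"),n=3):
    M=[]
    for k in range(n):
        for c in cams:
            bot.camera(c)
            for t in("knob_mid","tongue_peg","front_spot","jar_small","jar_medium","jar_large","base"):
                r=bot.spot_point(c,t)
                if r and r[0]["confidence"]>.3: M.append((c,t,np.array(r[0]["uv"])))
    return M
def pts(p):
    x,y,b,a=p;P={}
    f=lambda r,t,z:(x+r*np.cos(t),y+r*np.sin(t),z)
    P["knob_mid"]=f(0,0,.179);P["base"]=f(0,0,0);P["tongue_peg"]=f(.178,b,.03);P["front_spot"]=f(.085,b,.032)
    for i,(n,z) in enumerate((("jar_small",.102),("jar_medium",.112),("jar_large",.122))): P[n]=f(.085,a+i*2*np.pi/3,z)
    return P
def fit(M,p0=(.507,.086,-.52,.5)):
    def res(p):
        P=pts(p);return np.concatenate([proj(c,P[t])-u for c,t,u in M])
    s=least_squares(res,p0,loss="soft_l1",x_scale=(.01,.01,.1,.1),diff_step=1e-5)
    C=np.linalg.inv(s.jac.T@s.jac)*2*s.cost/(2*len(M))
    return s.x,np.sqrt(np.diag(C)),res(s.x).reshape(-1,2)
def show(M):
    p,e,r=fit(M);print("xy mm",p[:2]*1e3,"front,small deg",np.degrees(p[2:]),"err",e[:2]*1e3,np.degrees(e[2:]));print("turn for large",np.degrees(p[2]-p[3])%360-240)
    return p,r
E
python3 - <<'E'
from fit import *
M=meas()
p,r=show(M)
for (c,t,u),d in zip(M,r): print(c,t,np.round(u,1),np.round(d,1))
for c in("top","scene"): show([m for m in M if m[0]==c])
im=bot.camera("top");P=pts(p)
def big(im,cam,cx,cy,w,h,s):
    o=cv2.resize(im[cy:cy+h,cx:cx+w],None,fx=s,fy=s,interpolation=cv2.INTER_CUBIC)
    def poly(L):
        q=np.array([(proj(cam,k)-[cx,cy]+.5)*s-.5 for k in L]);cv2.polylines(o,[np.round(q*16).astype(int)],True,(0,0,255),1,cv2.LINE_AA,4)
    circ=lambda c,R,z:poly([(c[0]+R*np.cos(t),c[1]+R*np.sin(t),z) for t in np.linspace(0,6.28,60)])
    circ(p[:2],.135,.032);circ(p[:2],.018,.196);circ(P["tongue_peg"],.012,.03)
    for n,R in(("jar_small",.023),("jar_medium",.032),("jar_large",.041)): circ(P[n],R,P[n][2])
    return o
a=big(im,"top",245,135,100,110,5);b=big(bot.camera("scene"),"scene",290,155,100,100,5)
cv2.imwrite("pics/o1.png",cv2.resize(np.hstack([a[:500],b]),None,fx=.8,fy=.8))
E
```

```text
xy mm [509.16976718  87.10075988] front,small deg [-31.65727698  27.58881697] err [4.09675055 5.76533275] [4.59267925 4.1023502 ]
turn for large 60.75390605477543
top knob_mid [290.7 186.9] [ 0.9 -1.4]
top tongue_peg [320.6 147.8] [2.3 0. ]
top front_spot [306.5 170.9] [ 1.8 -0. ]
top jar_small [281.5 169.4] [-0.2 -3.4]
top jar_medium [274.8 211. ] [3.7 0.3]
top jar_large [324.2 189.4] [-4.4 -0. ]
top base [298.5 192.9] [-3.1  0.7]
scene knob_mid [340.  171.1] [2.2 0.4]
scene tongue_peg [250.4 312. ] [121.2 -75.3]
scene front_spot [355.8 221.1] [-1.1 -0.6]
scene jar_small [368.4 194.7] [-2.  -3.9]
scene jar_medium [328.1 176. ] [0.3 0.7]
scene jar_large [329.6 201.4] [-0.1 -2.6]
scene base [343.3 213.8] [-2.9  0.7]
top tongue_peg [322.  148.8] [ 0.9 -1. ]
top front_spot [308.  170.2] [0.3 0.7]
top jar_small [278.3 166.7] [ 3.  -0.7]
top jar_medium [278.6 211.9] [-0.1 -0.6]
top jar_large [322.1 192.3] [-2.3 -2.9]
top base [439.3 159.2] [-143.9   34.4]
scene knob_mid [341.5 172.1] [ 0.7 -0.6]
scene tongue_peg [342.3 217. ] [29.3 19.7]
scene front_spot [355.9 223. ] [-1.2 -2.5]
scene ja
[... 353 characters left out ...]
op jar_large [210.9 153.3] [108.9  36.1]
top base [294.4 195. ] [ 1.  -1.4]
scene knob_mid [339.9 172.9] [ 2.3 -1.4]
scene tongue_peg [368.3 238.9] [ 3.3 -2.2]
scene front_spot [356.3 222.1] [-1.6 -1.6]
scene jar_small [338.1 214.9] [ 28.3 -24.1]
scene jar_medium [355.3 223.4] [-26.9 -46.7]
scene jar_large [402.  183.4] [-72.5  15.4]
scene base [340.6 216.7] [-0.2 -2.2]
xy mm [507.99200428  87.8703658 ] front,small deg [-30.28988599  28.09695493] err [4.69335694 6.64904692] [3.85702287 4.97208632]
turn for large 61.61315907859438
xy mm [513.22698326  84.07713624] front,small deg [-37.50568091  25.12273214] err [ 8.70661789 10.74968865] [7.42521114 9.75672262]
turn for large 57.37158694927433
```

View pics/o1.png

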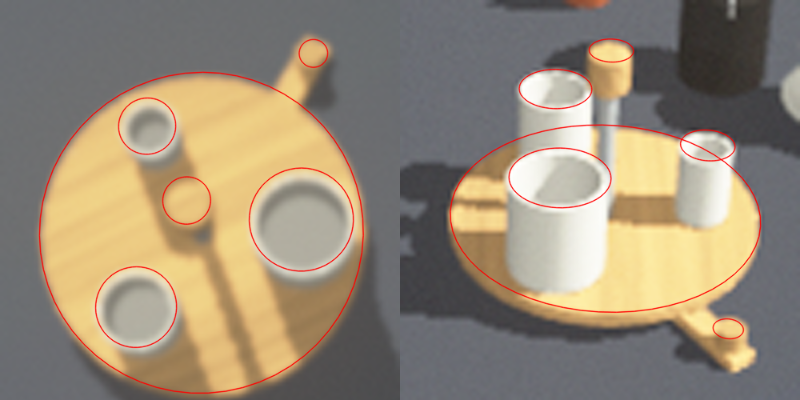

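The overlay fits well apart from about 1 px of image offset. I'll refine it with an edge fit that gives each camera its own offset.

```bash
cat > edge.py <<'E'
from fit import *
from scipy.optimize import minimize
TT=np.linspace(0,2*np.pi,72,endpoint=False)
def P2(cam,L):
    i=bot.camera_info(cam);T=np.array(i["camera_from_world"])
    return cv2.projectPoints(np.array(L,float),cv2.Rodrigues(T[:3,:3])[0],T[:3,3],np.array(i["intrinsics"]),np.array(i["distortion"]))[0][:,0]
circ=lambda c,R,z:[(c[0]+R*np.cos(t),c[1]+R*np.sin(t),z) for t in TT]
def outlines(cam,p,skip=()):
    P=pts(p);b=p[2];x,y=p[:2];u=np.array([np.cos(b),np.sin(b)]);v=np.array([-u[1],u[0]])
    O={"tray":(circ(p[:2],.135,.032),2),"knob":(circ(p[:2],.018,.193)+circ(p[:2],.018,.165),2),
       "peg":(circ(P["tongue_peg"],.012,.030)+circ(P["tongue_peg"],.012,.014)+[(*(p[:2]+r*u+s*.012*v),.014) for r in(.138,.178) for s in(-1,1)],2)}
    for n,R in(("jar_small",.023),("jar_medium",.032),("jar_large",.041)): O[n]=(circ(P[n],R,P[n][2])+circ(P[n],R,.032),0)
    out={}
    for k,(L,ch) in O.items():
        if k in skip: continue
        h=cv2.convexHull(P2(cam,L).astype(np.float32))[:,0];h=np.vstack([h,h[:1]])
        s=np.r_[0,np.cumsum(np.linalg.norm(np.diff(h,axis=0),axis=1))];q=np.arange(0,s[-1],.5)
        X=np.c_[np.interp(q,s,h[:,0]),np.interp(q,s,h[:,1])];t=np.gradient(X,axis=0);n=np.c_[t[:,1],-t[:,0]];n/=np.linalg.norm(n,axis=1)[:,None]+1e-9
        if ((X-X.mean(0))*n).sum()<0:n=-n
        out[k]=(X,n,ch)
    return out
def edgefit(ims,p0,fixed=None,skip=(),sig=1.2):
    G={}
    for c,im in ims.items():
        f=cv2.GaussianBlur(im.astype(np.float32),(0,0),sig);G[c]=(cv2.Sobel(f,-1,1,0,scale=.125),cv2.Sobel(f,-1,0,1,scale=.125))
    W={"tray":1,"knob":1,"peg":2,"jar_small":1,"jar_medium":1,"jar_large":1}
    def score(q):
        p=q[:4]*[.01,.01,.1,.1]+np.array(p0);S=0
        for k,c in enumerate(ims):
            o=q[4+2*k:6+2*k]
            for n,(X,N,ch) in outlines(c,p,skip).items():
                m=(X+o).astype(np.float32)[None];gx,gy=[cv2.remap(np.ascontiguousarray(g[...,ch]),m[...,0],m[...,1],cv2.INTER_LINEAR)[0] for g in G[c]]
                S-=W[n]*np.clip(-(gx*N[:,0]+gy*N[:,1]),0,8).mean()
            S+=.15*(o@o)
        return S
    best=None
    for k in range(3):
        x0=np.zeros(4+2*len(ims)) if best is None else best.x
        n=len(x0);s=np.vstack([x0]+[x0+np.eye(n)[i]*.6*(-1)**k for i in range(n)])
        r=minimize(score,x0,method="Nelder-Mead",options=dict(initial_simplex=s,maxiter=1500,xatol=.005,fatol=.002))
        if best is None or r.fun<best.fun:best=r
    p=best.x[:4]*[.01,.01,.1,.1]+np.array(p0)
    print("xy",np.round(p[:2]*1e3,1),"front",np.degrees(p[2]).round(2),"small",np.degrees(p[3]).round(2),"off",best.x[4:].round(2),"score",round(best.fun,2),"TURN",round(np.degrees(p[2]-p[3])%360-240,2))
    return p,best.x[4:]
def draw(im,cam,p,o,cx,cy,w,h,s,skip=()):
    v=cv2.resize(im[cy:cy+h,cx:cx+w],None,fx=s,fy=s,interpolation=cv2.INTER_CUBIC)
    for X,_,_ in outlines(cam,p,skip).values():
        cv2.polylines(v,[np.round((((X+o)-[cx,cy]+.5)*s-.5)*16).astype(int)],True,(0,0,255),1,cv2.LINE_AA,4)
    return v
E
python3 - <<'E'
from edge import *
ims={c:bot.camera(c) for c in("top","scene")}
p0=(.508,.087,-.54,.485)
p,o=edgefit(ims,p0)
edgefit({"top":ims["top"]},p0);edgefit({"scene":ims["scene"]},p0)
edgefit(ims,p0,sig=.8)
a=draw(ims["top"],"top",p,o[:2],245,140,100,100,4);b=draw(ims["scene"],"scene",p,o[2:],290,155,100,100,4)
cv2.imwrite("pics/o2.png",np.hstack([a,b]));print(bot.get_obs()["clock"])
E
```

```text
Traceback (most recent call last):
  File "edge.py", line 40, in edgefit
    r=minimize(score,x0,method="Nelder-Mead",options=dict(initial_simplex=s,maxiter=1500,xatol=.005,fatol=.002))
  File "edge.py", line 31, in score
    for n,(X,N,ch) in outlines(c,p,skip).items():
                      ~~~~~~~~^^^^^^^^^^
  File "edge.py", line 16, in outlines
    h=cv2.convexHull(P2(cam,L).astype(np.float32))[:,0];h=np.vstack([h,h[:1]])
                     ~~^^^^^^^
  File "edge.py", line 5, in P2
    i=bot.camera_info(cam);T=np.array(i["camera_from_world"])
ValueError: time passes only in moves, steps and waits
```

```bash
sed -i 's/^from workcell import bot/from workcell import bot\nimport functools\nINFO=functools.lru_cache(None)(lambda c: bot.camera_info(c))/; s/i=bot.camera_info(cam)/i=INFO(cam)/' h.py edge.py
python3 - <<'E'
from edge import *
ims={c:bot.camera(c) for c in("top","scene")}
p0=(.508,.087,-.54,.485)
p,o=edgefit(ims,p0)
edgefit({"top":ims["top"]},p0);edgefit({"scene":ims["scene"]},p0)
edgefit(ims,p0,sig=.8)
a=draw(ims["top"],"top",p,o[:2],245,140,100,100,4);b=draw(ims["scene"],"scene",p,o[2:],290,155,100,100,4)
cv2.imwrite("pics/o2.png",np.hstack([a,b]));print(bot.get_obs()["clock"])
E
```

```text
xy [514.1  85. ] front -31.86 small 26.95 off [-0.87  1.34  0.42  0.46] score -99.13 TURN 61.19
xy [509.3  87.8] front -31.48 small 27.07 off [ 0.01 -0.01] score -50.78 TURN 61.44
xy [519.   79.7] front -31.5 small 26.44 off [-0.35 -0.85] score -49.3 TURN 62.06
xy [510.3  87.6] front -29.3 small 27.14 off [-0.04  0.39  0.48  0.31] score -98.45 TURN 63.56
3.9
```

View pics/o2.png

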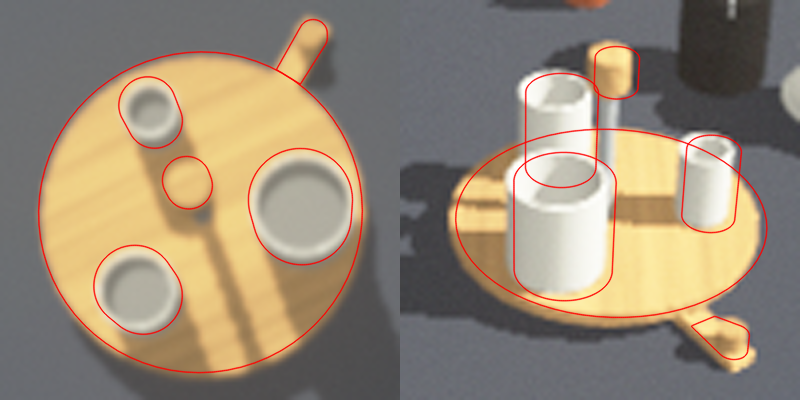

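Top-view outlines fit well, but the scene fit stuck in a local optimum. One more fit with several starts, then move.

Run:
```python
from edge import *
import edge
ims={c:bot.camera(c) for c in("top","scene")}
for c in ims: cv2.imwrite(f"pics/{c}_ref.png",ims[c])
for p0 in((.5095,.0875,-.51,.475),(.5095,.0875,-.56,.475),(.507,.089,-.53,.47)):
    for sig in(.8,1.5):
        p,o=edgefit(ims,p0,sig=sig)
        edgefit({"top":ims["top"]},p0,sig=sig)
b=draw(ims["scene"],"scene",p,o[2:],290,155,100,100,4);a=draw(ims["top"],"top",p,o[:2],245,140,100,100,4)
cv2.imwrite("pics/o3.png",np.hstack([a,b]))
```

```text
xy [510.3  87.5] front -32.16 small 27.11 off [-0.11  0.31  0.71  0.61] score -98.69 TURN 60.73
xy [509.7  87.8] front -31.62 small 27.24 off [0.02 0.15] score -51.18 TURN 61.14
xy [514.   87.2] front -31.51 small 26.91 off [-0.21  1.01  0.24  0.81] score -98.58 TURN 61.57
xy [509.9  88.3] front -31.15 small 26.98 off [ 0.14 -0.07] score -49.78 TURN 61.87
xy [510.6  87.2] front -32.11 small 27.02 off [-0.22  0.35  0.7   0.53] score -98.71 TURN 60.87
xy [509.8  87.7] front -31.55 small 27.24 off [-0.01  0.23] score -51.18 TURN 61.21
xy [512.9  86.1] front -31.55 small 26.91 off [-0.56  0.67  0.66  0.72] score -98.62 TURN 61.54
xy [510.   87.9] front -31.06 small 26.98 off [ 0.01 -0.08] score -49.78 TURN 61.95
xy [510.9  87. ] front -32.12 small 26.93 off [-0.25  0.49  0.67  0.52] score -98.7 TURN 60.95
xy [509.   88.3] front -30.92 small 27.24 off [ 0.18 -0.03] score -51.18 TURN 61.84
xy [512.9  85.8] front -31.59 small 26.91 off [-0.6   0.71  0.7   0.66] score -98.63 TURN 61.5
xy [510.3  88.6] front -31.27 small 26.98 off [ 0.23 -0.01] score -49.77 TURN 61.75
```

View pics/o3.png

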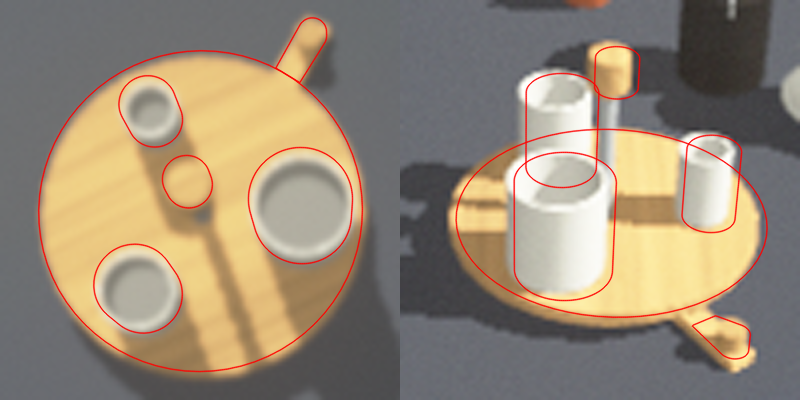

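Turn ≈ +61.3°, axis ≈ (509.5, 87.5) mm. Moving over the knob.

```bash
python3 -m inch '[8,-9,0,0,0,0,100, 28,-32,0,0,0,0,100, 52,-59,0,0,0,0,100, 76,-86,0,0,0,0,100, 100,-114,0,0,0,0,100, 124,-141,0,0,0,0,100, 148,-168,0,0,0,0,100, 168,-191,0,0,0,0,100]'
python3 -m inch '[24,-27,0,0,0,0,100, 48,-54,0,0,0,0,100, 72,-82,0,0,0,0,100, 96,-109,0,0,0,0,100, 120,-136,0,0,0,0,100, 144,-163,0,0,0,0,100, 160,-182,0,0,0,0,100, 168,-190,0,0,0,0,100]'
python3 -c "
from h import *
o=bot.get_obs();print(o['clock'],o['eef_pos'],o['tool_rot'],o['joint_pos'],o['ft_force'])"
```

```text
clock: 4.67
eef_pos: [0.3425, 0.2754, 0.2502]
tool_rot: [0.177, 0.984, -0.0, 0.0]
ft_force: [0.9, 0.2, -0.1]
grip_width: 0.0853
grasp_force: 0.0
clock: 5.33
eef_pos: [0.5108, 0.0845, 0.2498]
tool_rot: [0.178, 0.984, -0.0, 0.0]
ft_force: [-0.3, -0.8, 0.7]
grip_width: 0.0852
grasp_force: 0.0
5.3333 [0.51077125 0.08446641 0.24982079] [ 1.78082804e-01  9.84015340e-01 -4.65946222e-04  3.28475509e-04] [ 1.64491524e-01  2.75597307e-01  5.10194649e-02  1.34591379e+00
 -1.09871288e-03  5.22566950e-01] [-0.34395364 -0.75522928  0.68696819]
```

```bash
python3 -m inch '[0,0,0,0,0,0,100, 0,0,-10,0,0,0,100, 0,0,-22,0,0,0,100, 0,0,-34,0,0,0,100, 0,0,-46,0,0,0,100, 0,0,-58,0,0,0,100, 0,0,-67,0,0,0,100, 0,0,-71,0,0,0,100]'
python3 - <<'E'
from h import *
im=bot.camera("scene");cv2.imwrite("pics/g1.png",cv2.resize(im[120:270,270:420],None,fx=4,fy=4))
print(bot.get_obs()['eef_pos'])
E
```

```text
clock: 6.0
eef_pos: [0.5073, 0.089, 0.1772]
tool_rot: [0.175, 0.985, -0.0, -0.002]
ft_force: [-0.1, 0.7, 0.2]
grip_width: 0.0856
grasp_force: 0.0
[0.50739984 0.08880862 0.17715691]
```

View pics/g1.png

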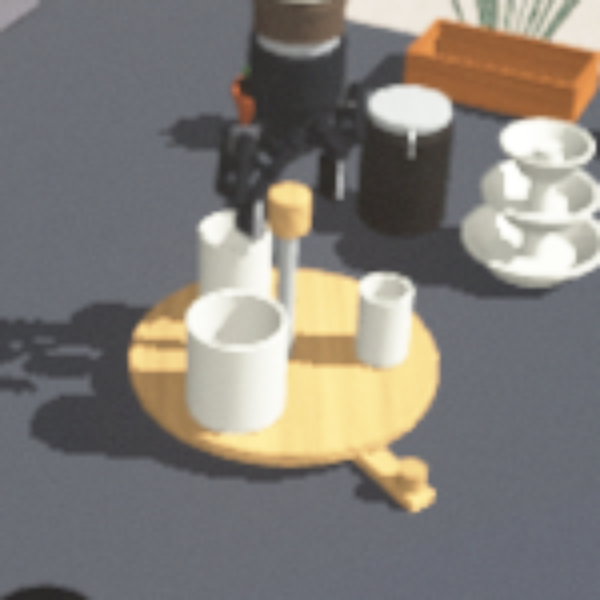

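The fingers stand at crop (250,235) and (335,198), with the knob at (290,208) midway between them. Closing gently.

```bash
python3 -m inch '[0,0,0,0,0,0,80, 0,0,0,0,0,0,65, 0,0,0,0,0,0,55, 0,0,0,0,0,0,48, 0,0,0,0,0,0,44, 0,0,0,0,0,0,42, 0,0,0,0,0,0,40, 0,0,0,0,0,0,36]'
```

```text
clock: 6.72
eef_pos: [0.5088, 0.0854, 0.1804]
tool_rot: [0.177, 0.984, -0.003, 0.001]
ft_force: [-3.4, -9.2, 7.6]
grip_width: 0.0347
grasp_force: 58.9
```

```bash
python3 -m inch '[0,-1,0,0,0,0,30, -0.5,-2,0,0,0,0,20, -1,-2.5,0,0,0,0,10, -1,-2.5,0,0,0,0,10, -1,-2.5,0,0,0,0,10, -1,-2.5,0,0,0,0,10]'
python3 - <<'E'
from edge import *
o=bot.get_obs();print(o['eef_pos'],o['tool_rot'],o['ft_force'],o['ft_torque'])
im=bot.camera("scene");edgefit({"scene":im},(.509,.086,-.55,.475),skip=("knob","jar_medium"))
E
```

```text
clock: 7.22
eef_pos: [0.5087, 0.0853, 0.1803]
tool_rot: [0.176, 0.984, -0.0, 0.001]
ft_force: [-1.8, 0.4, 7.3]
grip_width: 0.0346
grasp_force: 59.4
[0.50871079 0.08530006 0.18034794] [ 1.76026378e-01  9.84384892e-01 -1.56041832e-04  1.03610050e-03] [-1.79754521  0.3629556   7.34827056] [-0.65994494  0.58364192 -0.04884539]
xy [516.8  81.8] front -31.85 small 26.31 off [ 0.09 -0.31] score -36.09 TURN 61.84
```

```bash
python3 -m inch '[0,0,0.5,0,0,0.005,10, 0,0,1,0,0,0.015,10, 0,0,1,0,0,0.03,10, 0,0,1,0,0,0.05,10, 0,0,1,0,0,0.07,10, 0,0,1,0,0,0.09,10, 0,0,1,0,0,0.11,10, 0,0,1,0,0,0.13,10]'
python3 -m inch '[0,0,0,0,0,0.02,10, 0,0,0,0,0,0.04,10, 0,0,0,0,0,0.06,10, 0,0,0,0,0,0.08,10, 0,0,0,0,0,0.1,10, 0,0,0,0,0,0.12,10, 0,0,0,0,0,0.14,10, 0,0,0,0,0,0.16,10]'
```

```text
clock: 7.93
eef_pos: [0.5088, 0.0855, 0.1804]
tool_rot: [0.111, 0.994, -0.0, 0.001]
ft_force: [2.4, -1.5, 4.8]
grip_width: 0.0348
grasp_force: 59.9
clock: 8.6
eef_pos: [0.5088, 0.0857, 0.1804]
tool_rot: [0.031, 1.0, 0.0, 0.001]
ft_force: [2.1, 1.9, 5.2]
grip_width: 0.0349
grasp_force: 59.9
```

Forces stay small. Continuing.

```bash
python3 -m inch '[0,0,0,0,0,0.02,10, 0,0,0,0,0,0.04,10, 0,0,0,0,0,0.06,10, 0,0,0,0,0,0.08,10, 0,0,0,0,0,0.1,10, 0,0,0,0,0,0.12,10, 0,0,0,0,0,0.14,10, 0,0,0,0,0,0.16,10]'
python3 -m inch '[0,0,0,0,0,0.02,10, 0,0,0,0,0,0.04,10, 0,0,0,0,0,0.06,10, 0,0,0,0,0,0.08,10, 0,0,0,0,0,0.1,10, 0,0,0,0,0,0.12,10, 0,0,0,0,0,0.14,10, 0,0,0,0,0,0.16,10]'
python3 -m inch '[0,0,0,0,0,0.02,10, 0,0,0,0,0,0.04,10, 0,0,0,0,0,0.06,10, 0,0,0,0,0,0.08,10, 0,0,0,0,0,0.1,10, 0,0,0,0,0,0.12,10, 0,0,0,0,0,0.14,10, 0,0,0,0,0,0.16,10]'
```

```text
clock: 9.27
eef_pos: [0.5089, 0.086, 0.1804]
tool_rot: [-0.049, 0.999, 0.0, 0.001]
ft_force: [3.1, 2.2, 4.4]
grip_width: 0.0346
grasp_force: 60.0
clock: 9.93
eef_pos: [0.5088, 0.0862, 0.1804]
tool_rot: [-0.129, 0.992, 0.001, 0.001]
ft_force: [2.2, 2.3, 4.7]
grip_width: 0.0349
grasp_force: 60.0
clock: 10.6
eef_pos: [0.5087, 0.0865, 0.1804]
tool_rot: [-0.208, 0.978, 0.001, 0.001]
ft_force: [2.2, 3.8, 5.1]
grip_width: 0.0348
grasp_force: 60.0
```

```bash
python3 -m inch '[0,0,0,0,0,0.02,10, 0,0,0,0,0,0.04,10, 0,0,0,0,0,0.06,10, 0,0,0,0,0,0.08,10, 0,0,0,0,0,0.1,10, 0,0,0,0,0,0.12,10, 0,0,0,0,0,0.14,10, 0,0,0,0,0,0.16,10]'
python3 -m inch '[0,0,0,0,0,0.02,10, 0,0,0,0,0,0.04,10, 0,0,0,0,0,0.06,10, 0,0,0,0,0,0.08,10, 0,0,0,0,0,0.095,10, 0,0,0,0,0,0.105,10, 0,0,0,0,0,0.11,10, 0,0,0,0,0,0.11,10]'
python3 -m inch '[0,0,0,0,0,0,10, 0,0,0,0,0,0,10, 0,0,0,0,0,0,10]'
python3 - <<'E'
from edge import *
q=bot.get_obs()['tool_rot'];print("turned",np.degrees(2*(np.arctan2(q[1],q[0])-np.arctan2(.98438,.17603))))
ims={c:bot.camera(c) for c in("top","scene")};p0=(.509,.086,-.55,1.54)
for c in ims: cv2.imwrite(f"pics/{c}_end.png",ims[c])
p,o=edgefit(ims,p0,skip=("knob",));edgefit({"scene":ims["scene"]},p0,skip=("knob",))
a=draw(ims["top"],"top",p,o[:2],245,140,100,100,4,("knob",));b=draw(ims["scene"],"scene",p,o[2:],290,155,100,100,4,("knob",))
cv2.imwrite("pics/o4.png",np.hstack([a,b]))
E
```

```text
clock: 11.27
eef_pos: [0.5086, 0.0867, 0.1804]
tool_rot: [-0.286, 0.958, 0.001, 0.001]
ft_force: [1.9, 3.9, 5.4]
grip_width: 0.0349
grasp_force: 60.0
clock: 11.93
eef_pos: [0.5085, 0.0868, 0.1804]
tool_rot: [-0.338, 0.941, 0.001, 0.001]
ft_force: [1.4, 4.5, 5.6]
grip_width: 0.0345
grasp_force: 60.0
clock: 12.18
eef_pos: [0.5085, 0.0869, 0.1804]
tool_rot: [-0.337, 0.941, 0.001, 0.001]
ft_force: [0.4, 5.7, 5.9]
grip_width: 0.0346
grasp_force: 60.0
turned 59.71978809818439
xy [512.2  85.6] front -29.17 small 87.16 off [-0.13  0.72  0.49 -0.17] score -73.14 TURN 3.67
xy [516.1  82.2] front -31.78 small 87.08 off [ 0.15 -0.2 ] score -41.7 TURN 1.14
```

View pics/o4.png

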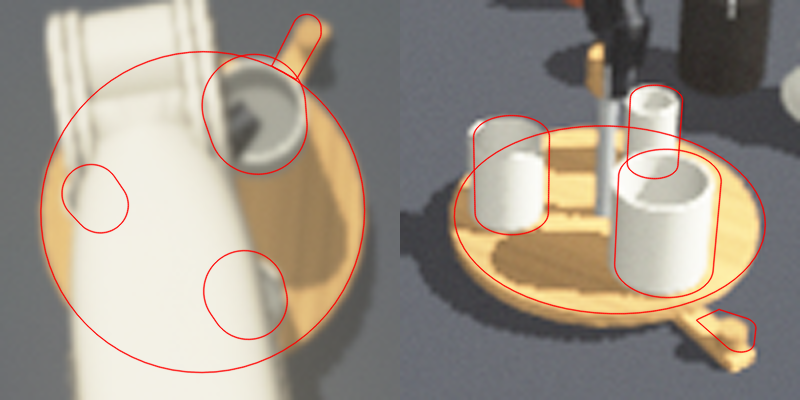

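```bash
cat > pin.py <<'E'
from edge import *
def pin(im,cam,p0,skip,sig,names):
    f=cv2.GaussianBlur(im.astype(np.float32),(0,0),sig);g=(cv2.Sobel(f,-1,1,0,scale=.125),cv2.Sobel(f,-1,0,1,scale=.125))
    def score(q):
        p=np.array([*AX,p0[2]+.1*q[0],p0[3]+.1*q[1]]);S=.03*(q[2:]@q[2:])
        for n,(X,N,ch) in outlines(cam,p,skip).items():
            m=(X+q[2:]).astype(np.float32)[None];a,b=[cv2.remap(np.ascontiguousarray(k[...,ch]),m[...,0],m[...,1],cv2.INTER_LINEAR)[0] for k in g]
            S+=(a*N[:,0]+b*N[:,1]).mean()*(2 if n=="peg" else 1)
        return S
    B=min((minimize(score,np.array([a,b,0,0]),method="Nelder-Mead",options=dict(maxiter=800,initial_simplex=np.array([a,b,0,0])+np.vstack([np.zeros(4),np.diag([.4,.4,.8,.8])]))) for a in(-.3,.3) for b in(-.3,.3)),key=lambda r:r.fun)
    fr,sm=np.degrees([p0[2]+.1*B.x[0],p0[3]+.1*B.x[1]]);print(cam,sig,"front",fr.round(2),"small",sm.round(2),"off",B.x[2:].round(2),"turn",round((fr-sm)%360-240,2));return B.x[2:]
AX=(.5086,.0865)
E
python3 - <<'E'
from pin import *
R={n:cv2.imread(f"pics/{n}.png") for n in("top_ref","scene_ref","top_end","scene_end")}
OFF={}
for s in(.7,1,1.5):
    OFF["top"]=pin(R["top_ref"],"top",(0,0,-.54,.475),(),s,0);OFF["scene"]=pin(R["scene_ref"],"scene",(0,0,-.54,.475),(),s,0);pin(R["scene_end"],"scene",(0,0,-.54,1.53),("knob",),s,0)
tiles=[]
for c,(cx,cy) in(("top",(300,135)),("scene",(345,215))):
    v=cv2.resize(R[c+"_ref"][cy:cy+40,cx:cx+40],None,fx=10,fy=10,interpolation=cv2.INTER_CUBIC)
    for d,col in((-29,(255,0,0)),(-31,(0,0,255)),(-33,(0,160,0))):
        u=np.array([np.cos(np.radians(d)),np.sin(np.radians(d))]);e=np.array(AX)+.178*u
        for z,R_ in((.03,.012),):
            q=(P2(c,circ(e,R_,z))+OFF[c]-[cx,cy]+.5)*10-.5;cv2.polylines(v,[np.round(q*16).astype(int)],True,col,1,cv2.LINE_AA,4)
        q=(P2(c,[(*(np.array(AX)+r*u),.03) for r in(.14,.178)])+OFF[c]-[cx,cy]+.5)*10-.5;cv2.polylines(v,[np.round(q*16).astype(int)],False,col,1,cv2.LINE_AA,4)
    tiles.append(v)
cv2.imwrite("pics/peg.png",np.hstack(tiles))
E
```

```text
top 0.7 front -30.94 small 26.71 off [-0.18 -0.15] turn 62.35
scene 0.7 front -30.64 small 26.96 off [0.15 0.34] turn 62.4
scene 0.7 front -30.75 small 86.55 off [0.19 0.36] turn 2.71
top 1 front -30.94 small 26.75 off [-0.18 -0.2 ] turn 62.3
scene 1 front -30.79 small 27.16 off [0.19 0.4 ] turn 62.05
scene 1 front -30.77 small 86.5 off [0.21 0.5 ] turn 2.73
top 1.5 front -31.01 small 26.85 off [-0.2  -0.34] turn 62.14
scene 1.5 front -30.78 small 27.58 off [0.26 0.59] turn 61.64
scene 1.5 front -30.8 small 86.45 off [0.29 0.78] turn 2.75
```

View pics/peg.png

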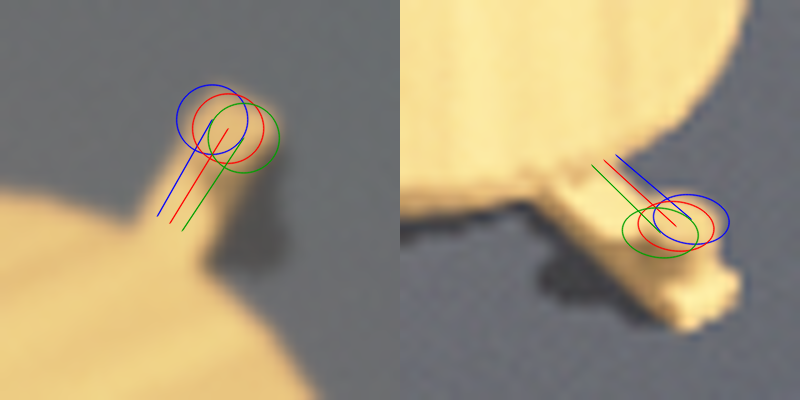

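The pinned fits agree: front −30.9°, jar now 2.6° short, which matches the tool's 59.7° of 62.3°. Turning the last 0.046 rad.

```bash
python3 -m inch '[0,0.5,0,0,0,0.005,10, 0,1,0,0,0,0.013,10, 0,1,0,0,0,0.023,10, 0,1,0,0,0,0.033,10, 0,1,0,0,0,0.041,10, 0,1,0,0,0,0.045,10, 0,1,0,0,0,0.046,10, 0,1,0,0,0,0.046,10]'
python3 -m inch '[0,0,0,0,0,0,10, 0,0,0,0,0,0,10, 0,0,0,0,0,0,10, 0,0,0,0,0,0,10, 0,0,0,0,0,0,10, 0,0,0,0,0,0,10]'
python3 - <<'E'
from pin import *
o=bot.get_obs();q=o['tool_rot'];print("turned",np.degrees(2*(np.arctan2(q[1],q[0])-np.arctan2(.98438,.17603))),o['joint_vel'])
im=bot.camera("scene");t=bot.camera("top")
for s in(.7,1,1.5): pin(im,"scene",(0,0,-.54,1.55),("knob",),s,0)
pin(t,"top",(0,0,-.54,1.55),("knob","jar_small","jar_medium"),1,0)
cv2.imwrite("pics/fin.png",cv2.resize(im[110:370,180:460],(700,650))[:600])
E
```

```text
clock: 12.95
eef_pos: [0.5084, 0.0869, 0.1804]
tool_rot: [-0.359, 0.933, 0.0, 0.001]
ft_force: [0.8, 2.2, 6.4]
grip_width: 0.0347
grasp_force: 60.0
clock: 13.45
eef_pos: [0.5084, 0.0869, 0.1803]
tool_rot: [-0.359, 0.933, 0.0, 0.001]
ft_force: [0.8, 1.6, 5.6]
grip_width: 0.0345
grasp_force: 60.0
turned 62.306982654093126 [ 0.00033795 -0.00035716  0.00050551  0.00087904  0.00077871 -0.00156103]
scene 0.7 front -30.79 small 88.8 off [0.29 0.46] turn 0.41
scene 1 front -30.79 small 88.95 off [0.35 0.59] turn 0.26
scene 1.5 front -30.8 small 88.96 off [0.37 0.81] turn 0.24
top 1 front -30.36 small 89.38 off [ 0.3  -0.04] turn 0.26
```

View pics/fin.png

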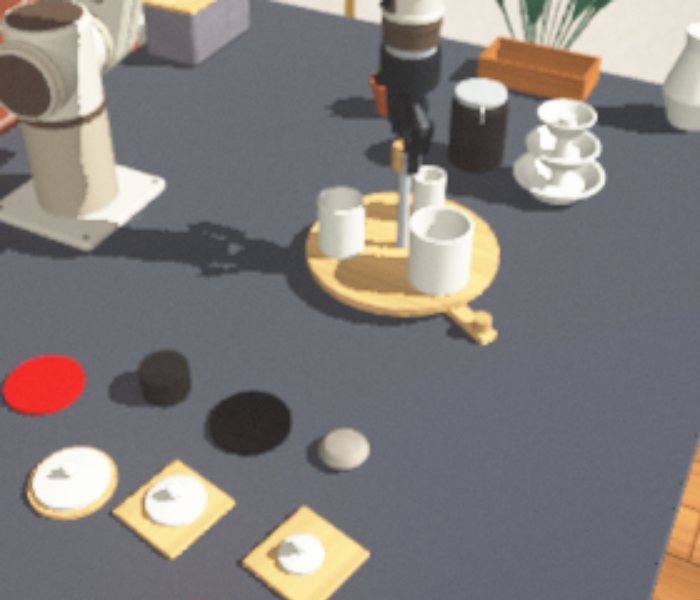

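The large jar at about (440,250) now lines up with the peg at (482,322), within about 0.3°. The large lid is on the round coaster at (72,482), the knob is gripped at 60 N, and nothing else has moved. Handing in.

```bash
python3 -c "
from workcell import bot
print(bot.job_done())"
```

```text
the job is handed in; nothing more can be done
None
```

The large jar, the one matching the lid on the round coaster, now stands at the front in line with the peg, to about 0.3° by my camera fits; the knob is still gripped, the lids and everything else are where they were, and the job was handed in at about 14 s (no verdict was returned).

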